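Clamp a cast brass spindle in a pinned clamshell jig

ROBOT

A 6-joint arm with a two-finger parallel gripper is mounted at the origin on the work surface. World frame = base frame: x ahead of the robot, y to its left, z up, the work surface at z = 0. Lengths are in m, angles in rad, forces in N, time in s.
With the tool pointing down it reaches from about 0.225 to 0.725 m from the base axis. Payload 3.1 kg.
Tool frame: the origin (TCP) lies between the finger pads, 19 mm behind the fingertips; this is the grasp point; z points along the fingers, y is the line along which they close (so a half turn about z gives the same grasp; the last joint's range is limited). The gripper opens to 85 mm and grips with 20 to 120 N. Pads are 22 mm wide; open, the fingers measure 114 mm over their backs; the gripper's body (76 mm by 85 mm) begins 54 mm behind the grasp point. The pads swing forward as they close: fully open they stand 13 mm farther back than shut.
Start: joints at [-1.324, 0.048, 0.099, 1.622, 0, 1.443], TCP at [0.192, -0.489, 0.25] pointing down, gripper open.
Joint ranges: [-2.91, 2.91], [-0.99, 1.94], [-1.21, 1.42], [-2.12, 2.29], [-1.49, 1.47], [-3.14, 3.14]. Speed limits (rad/s): [2.79, 2.79, 3.14, 3.14, 3.14, 3.14].

INTERFACE

Orientations are given as a 3x3 rotation matrix whose columns are the frame's x, y, z axes.
In Python, from station import * gives the robot as it stands. The module is installed in compiled form; this text tells all that it offers. Calls block until the motion is done:
- reach(position, orientation): joint-space move of the TCP to a pose.
- move_l(position, rate=0.15, orientation=None, until_force=None): straight line of the TCP; orientation=None keeps the orientation; rate is the mean speed in m/s. With until_force (N) it stops when the force on the tool has changed by that much, and returns True; else False.
- movej(angles): joint-space move.
- open_gripper() and grasp(): open the fingers fully, or close them until they stop; the grip force is fixed at half the most.
- sleep(seconds).
- inverse_kinematics(position, orientation): joint angles nearest the present ones, or None.
- read_state(): the state.
- grab_frame(name): name is "scene" or "top" or "wrist"; returns a dict with "color" (420x560x3 uint8, red, green, blue), "fovy" (degrees; the focal length in pixels is half the picture's height over the tangent of half this angle, whatever the lens; pixels are square), "cx", "cy" (the principal point, pixels), "D" ([k1, k2, p1, p2, k3] as OpenCV has them; the pictures are not rectified), "view" (4x4, takes a point from world to camera coordinates); the wrist camera has in their place "mount" (4x4, takes a point from camera to tool coordinates, whose origin is the TCP and whose axes are the flange's). Camera axes: x right, y down, z forward; pixel columns grow to the right and rows downward; lengths in m; the calibration is good to about 2 mm. A picture is of the moment at which its call begins: read the wrist's pose just before it. There is no depth.
A pose or a line that the arm cannot do raises Unreachable and nothing moves.
- finish_job(): hands the job in; it is judged then, once.
Trained networks look in a picture, given as the dict that the camera call returned (one of the last four; its "shot" number tells which), for a name from the list of things; names that differ only in an ending like _2 or _b are one class to them, and where a whole thing is asked for, a point or a joint stands for the part that bears it (a point fixed in the world has none). Each returns a list of dicts, best first, with "p" (0 to 1); they miss things now and then, are a little off and sometimes report something else, mostly with a low value. They report only what shows in the picture. A call takes as long as a camera call.
- cut_out(picture, label): "pixels" (420x560 bool, what is visible of it) and "location" ([row, column] in pixels, amid what is visible of it).
The state is a dict: "time_s": time; "joint_positions": joint angles; "dq": joint speeds; "effort": joint torques, N m; "tool_pos": TCP position; "tool_rot": TCP orientation; "contact_force": force on the tool from outside, world axes, zero at the start; "moment": the same for the moment, N m; "opening": finger opening in m; "gripper_force": force on a finger pad.
Only numpy, scipy, OpenCV 4.12 (cv2) and the standard library are available. Lean on these libraries where they do the work, as an engineer would, in place of code of your own. Each camera call takes 0.05 s, during which the arm holds its last target. There are 200 camera calls.

TASK

Lift the brass spindle out of its open mould and stand it upright, wide end down, in the notch of the blue half of the open clamping jig, and let go of it. Then swing the silver jaw fully shut around it, and push the red-headed pin all the way down through the lined-up holes of the two halves until its head sits on the jaw. Finish holding: one finger down on each outer side of the closed jig, below its top edge, squeezing the two halves firmly together, and do not let go; leave the other things on the bench where they are.

Things in the scene. Friction and masses are not known exactly. Their poses are not given: they have to be found in the camera images.
- mould: Fixed grey mould block, 90 x 90 x 40 mm, open on top, four 10 mm guide studs 6 mm high near its corners (35 mm from the centre in x and y). Round cavity 28 mm across, 25 mm deep in the middle. Origin at the centre of its underside, z up.
- spindle: Loose cast brass spindle, about 0.17 kg, standing upright in the mould cavity (its foot 15 mm above the bench). Foot 24 mm diameter and 30 mm high, above it a neck 16 mm diameter up to 70 mm total height. Origin at the centre of its underside, z up along its axis. Gripping the neck with the fingertips above 35 mm keeps clear of mould and jig.
- pin_stand: Fixed light wooden block, 60 x 60 x 42 mm, with a 14 mm through hole in the middle, in which the pin stands. Origin at the centre of its underside, z up.
- pin: Loose pin, about 60 g, standing upright in the stand, its red head resting on the block. Steel shank 10 mm diameter, 38 mm long with a tapered tip; red round head 22 mm diameter, 24 mm high (total 62 mm). Origin at the centre of the tip, z up along its axis.
- jig: Clamping jig fixed to the bench; dark base plate 12 mm thick. Origin on its underside: parting plane x = 0, jaw opens to -x (robot's side), hinge axis upright at (0, 70 mm), pin holes at (0, -85 mm). Shut, the halves form a block x -26 to 26, y -65 to 58, z 13 to 44 mm with plain outer sides and an open chamber 26 x 30 mm (x, y) round the origin. Base plate: x -42 to 42, y -57 to 97 mm.
- fixed_half: The blue far half of the jig, x 0 to 26, z 13 to 44 mm, same origin and axes as jig, never moves. Notch in its -x face, 13 mm deep and 30 mm wide (y -15 to 15), open to the top and down to the base plate. At its -y end a lug 44 x 42 mm, 15 mm thick, z 13 to 28, with the lower pin hole.
- jaw: Silver (pale bare metal) near half of the jig, hinged on the upright axis through this origin (at bench height); axes as the jig's when shut. Its bar spans y -12 to -135, x -26 (outer side) to 0 (closing face), z 13 to 44 mm, with a matching notch at y -85 to -55 mm. Round y -155 mm a lug 44 x 42 mm, z 29 to 44 mm, with the upper pin hole.
- jaw_hinge (a joint): Jaw angle in rad: 0 is fully shut (hard stop), larger is more open, its free end swinging towards the jig's -x (clockwise seen from above). Starts 0.45 to 0.8. Stiff by friction (about 0.1 N m, some 1 N at the free end): it stays where it is left, and needs only a push on its outer side to shut.
- seat (a point): Where the spindle's foot centre ends up: centre of the chamber, on top of the base plate (12 mm above the bench). Axes as the jig's. When placed it may stand up to about 10 mm towards the jig's -x of this; the closing jaw pushes it into the notch. Along y the notch leaves 3 mm either side.
- lower_hole (a point): Top mouth (28 mm above the bench) of the pin hole through the blue half's lug, 12.5 mm diameter. Nothing lies below it but the bench.
- upper_hole (a point): Top mouth (44 mm above the bench) of the pin hole through the jaw's lug, 12.5 mm diameter. Straight above the lower hole when the jaw is shut. With the pin fully in, its head rests here and its tip is 6 mm above the bench.
- polish: Bystander: small amber glass bottle, black cap, 36 mm across, 85 tall; origin at its underside
- grit_jar: Bystander: clear jar with green lid, 48 mm across, 48 tall; origin at its underside
- stone_tray: Bystander: black tray 100 x 130 x 28 mm with three compartments and two cut stones; origin at its underside
- spanner: Bystander: steel spanner 150 mm long lying flat
- lap_disc: Bystander: flat copper polishing disc, 150 mm across, 12 thick
- brush: Bystander: brush 160 mm long lying flat

How it is judged:
On the way, in this order (a step that is already met when the one before it is completed fails the run):
1. the spindle is lifted clear of the mould (z of spindle in the frame of mould above 0.045 m), for 0.1 s.
2. the spindle stands upright on the base plate at the notch, let go, the jaw still open (horizontal distance between spindle and seat below 0.014 m and z of spindle in the frame of seat below 0.003 m and angle between spindle's own z axis and vertical below 0.08 rad and contact force between the fingers and spindle below 0.2 N and value of joint jaw_hinge above 0.2 rad), for 0.2 s.
3. the jaw is shut around the spindle (x of spindle in the frame of seat between -0.004 and 0.004 m and y of spindle in the frame of seat between -0.0055 and 0.0055 m and z of spindle in the frame of seat below 0.003 m and angle between spindle's own z axis and vertical below 0.08 rad and value of joint jaw_hinge below 0.02 rad), for 0.2 s.
4. the pin is fully through both lugs (horizontal distance between pin and lower_hole below 0.003 m and z of pin in the frame of lower_hole below -0.019 m and angle between pin's own z axis and vertical below 0.1 rad and value of joint jaw_hinge below 0.02 rad), for 0.2 s.
At the end, for the whole second after the job is handed in: Spindle upright (0.08 rad) on the base plate in the chamber (4 mm across, 5.5 mm along, 3 mm high); jaw under 0.01 rad; pin through both holes, head within 3 mm of the jaw; fingers either side (TCP under 60 mm) press jaw and blue half with over 5 N each (x of spindle in the frame of seat between -0.004 and 0.004 m and y of spindle in the frame of seat between -0.0055 and 0.0055 m and z of spindle in the frame of seat below 0.003 m and angle between spindle's own z axis and vertical below 0.08 rad and horizontal distance between pin and lower_hole below 0.003 m and z of pin in the frame of lower_hole below -0.019 m and angle between pin's own z axis and vertical below 0.1 rad and value of joint jaw_hinge below 0.01 rad and contact force between the fingers and jaw above 5 N and contact force between the fingers and fixed_half above 5 N and z of the grasp point in the frame of jig below 0.06 m); the arm keeps its last pose, push and grip.
It fails at once if one of the other things on the bench was pushed more than 25 mm (distance of any of polish, grit_jar, stone_tray, spanner, lap_disc, brush from where it was at the start of the episode above 0.025 m).
It also fails if it takes over 72 s, if anything falls off the work surface, if the arm or the gripper's body presses on something with over 40 N, if the wrist force passes 120 N, or if a joint passes its speed limit or range.

## Working session

There is one attempt and no reset: what is moved stays moved. The work goes in short steps, each a Python script; the robot and the scene stay as the last script left them, time stands still between calls to the robot, and variables do not carry over. Pictures are saved under pics/ and viewed, at most 10 in all, crops included, and the job is handed in when it is done.

```bash
mkdir -p pics; cat > h.py <<'E'
from station import *
import numpy as np, cv2
def K(f):
    h=f["color"].shape[0]; fl=h/2/np.tan(np.radians(f["fovy"])/2)
    return np.array([[fl,0,f["cx"]],[0,fl,f["cy"]],[0,0,1.]])
def view(f,st=None):
    if "view" in f: return np.array(f["view"])
    T=np.eye(4);T[:3,:3]=st["tool_rot"];T[:3,3]=st["tool_pos"]
    return np.linalg.inv(T@np.array(f["mount"]))
def toplane(f,px,z,st=None):
    """px Nx2 (col,row) -> world points on plane z"""
    px=np.asarray(px,float).reshape(-1,1,2)
    n=cv2.undistortPoints(px,K(f),np.array(f["D"],float)).reshape(-1,2)
    V=view(f,st);R=V[:3,:3];c=-R.T@V[:3,3]
    d=np.c_[n,np.ones(len(n))]@R
    return c+d*((z-c[2])/d[:,2])[:,None]
def project(f,P,st=None):
    V=view(f,st)
    return cv2.projectPoints(np.asarray(P,float).reshape(-1,3),cv2.Rodrigues(V[:3,:3])[0],V[:3,3],K(f),np.array(f["D"],float))[0].reshape(-1,2)
def save(f,n): cv2.imwrite("pics/"+n,f["color"][:,:,::-1])
E
python3 - <<'E'
from h import *
for n in ("top","scene"):
    f=grab_frame(n); save(f,n+"0.png")
    V=view(f); print(n,f["fovy"],f["D"],"cam",-V[:3,:3].T@V[:3,3])
    for l in ("mould","spindle","pin_stand","pin","fixed_half","jaw","jig","polish","grit_jar","stone_tray","spanner","lap_disc","brush"):
        r=cut_out(f,l)
        print(l,[(round(float(d["p"]),2),np.round(d["location"]).tolist(),int(d["pixels"].sum()),np.round(toplane(f,[d["location"][::-1]],0.03)[0],3).tolist()) for d in r[:2]])
E
```

```text
top 44.507686792966865 [-0.0445373  0.         0.         0.         0.       ] cam [ 0.35796442 -0.03311459  1.42527552]
mould [(0.71, [239.0, 361.0], 1152, [0.475, -0.27, 0.03])]
spindle []
pin_stand []
pin [(0.64, [192.0, 335.0], 73, [0.607, -0.204, 0.03])]
fixed_half [(0.85, [194.0, 250.0], 706, [0.608, 0.032, 0.03])]
jaw [(0.56, [221.0, 247.0], 676, [0.534, 0.041, 0.03])]
jig [(0.74, [142.0, 306.0], 202, [0.751, -0.128, 0.03]), (0.58, [202.0, 238.0], 2340, [0.588, 0.066, 0.03])]
polish [(0.74, [278.0, 294.0], 226, [0.376, -0.083, 0.03]), (0.63, [147.0, 307.0], 202, [0.737, -0.131, 0.03])]
grit_jar [(0.7, [277.0, 294.0], 227, [0.377, -0.084, 0.03]), (0.69, [192.0, 251.0], 714, [0.613, 0.029, 0.03])]
stone_tray [(0.68, [192.0, 133.0], 1580, [0.623, 0.355, 0.03])]
spanner [(0.7, [140.0, 243.0], 397, [0.763, 0.047, 0.03])]
lap_disc [(0.68, [191.0, 426.0], 2207, [0.603, -0.457, 0.03]), (0.4, [256.0, 121.0], 615, [0.446, 0.385, 0.03])]
brush [(0.97, [258.0, 118.0], 656, [0.443, 0.393, 0.03])]
scene 45.801288077988154 [-0.06796832  0.          0.          0.          0.        ] cam [ 
[... 216 characters left out ...]
)]
pin [(0.41, [256.0, 236.0], 113, [0.589, -0.191, 0.03])]
fixed_half [(0.64, [226.0, 327.0], 1028, [0.614, 0.04, 0.03])]
jaw [(0.61, [205.0, 315.0], 925, [0.538, 0.05, 0.03])]
jig [(0.8, [214.0, 327.0], 2755, [0.579, 0.062, 0.03]), (0.16, [202.0, 314.0], 960, [0.53, 0.053, 0.03])]
polish [(0.79, [292.0, 297.0], 351, [0.741, -0.115, 0.03])]
grit_jar [(0.8, [186.0, 240.0], 339, [0.387, -0.089, 0.03])]
stone_tray [(0.91, [186.0, 433.0], 1683, [0.631, 0.353, 0.03])]
spanner [(0.82, [280.0, 371.0], 494, [0.792, 0.045, 0.03])]
lap_disc [(0.91, [319.0, 128.0], 3395, [0.63, -0.464, 0.03])]
brush [(0.69, [144.0, 402.0], 486, [0.459, 0.382, 0.03]), (0.43, [295.0, 296.0], 373, [0.745, -0.121, 0.03])]
```

```bash
python3 - <<'E'
import cv2
i=cv2.imread("pics/top0.png")[110:290,190:430]
cv2.imwrite("pics/top0c.png",cv2.resize(i,None,fx=3.3,fy=3.3,interpolation=cv2.INTER_CUBIC))
E
```

```text
(no output)
```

View pics/top0c.png

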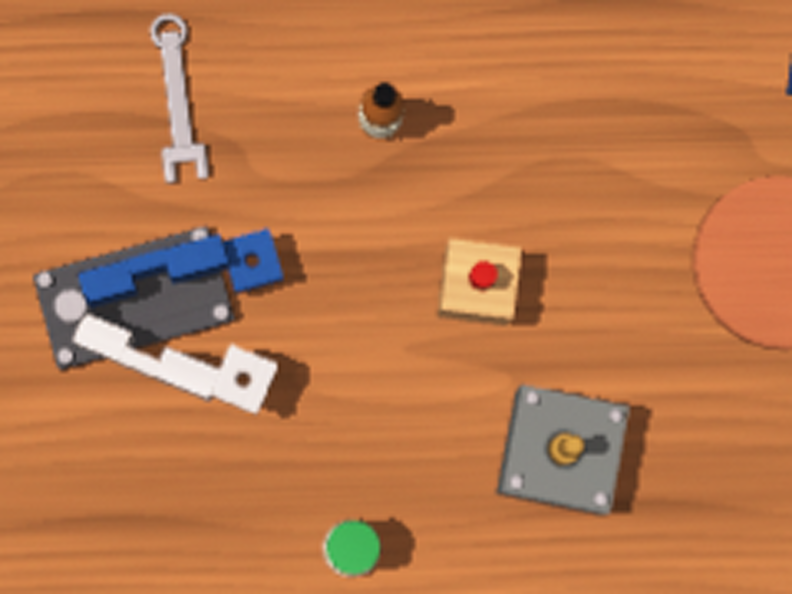

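```bash
cat >> h.py <<'E'
def down(yaw):
    """tool z down, tool y (closing line) along world angle yaw"""
    y=np.array([np.cos(yaw),np.sin(yaw),0]);z=np.array([0,0,-1.]);return np.c_[np.cross(y,z),y,z]
def look(target,h,yaw,move=reach):
    """TCP height h, place the tool so that the wrist camera's axis hits target; returns state, frame"""
    M=np.array(grab_frame("wrist")["mount"]);R=down(yaw)
    o=R@M[:3,3];d=R@M[:3,2]; s=(h+o[2]-target[2])/-d[2]
    p=np.array(target)-d*s-o; p[2]=h
    reach(p,R); sleep(.2); st=read_state(); return st,grab_frame("wrist")
E
python3 - <<'E'
from h import *
import pickle
st=read_state(); print(np.round(st["tool_rot"],2).tolist()); print(np.round(grab_frame("wrist")["mount"],3).tolist())
out=[]
for n,t,h in (("jig",(.575,.05,.03),.26),("stand",(.607,-.204,.06),.2),("mould",(.475,-.27,.06),.2)):
    for y in (np.pi/2,-np.pi/2,0):
        try: st,f=look(t,h,y); break
        except Unreachable: print(n,y,"unreach")
    save(f,n+"_w.png")
    m={}
    for l in ("mould","spindle","pin_stand","pin","fixed_half","jaw","jig","upper_hole","lower_hole"):
        try: r=cut_out(f,l)
        except Exception as e: print(l,e); continue
        m[l]=r
        print(n,l,[(round(float(d["p"]),2),np.round(d["location"]).tolist(),int(d["pixels"].sum())) for d in r[:2]])
    out.append((n,st,f,m)); print(read_state()["time_s"],np.round(st["tool_pos"],3))
pickle.dump(out,open("w.pkl","wb"))
cv2.imwrite("pics/w_all.png",cv2.resize(np.vstack([np.hstack([out[0][2]["color"],out[1][2]["color"]]),np.hstack([out[2][2]["color"],out[2][2]["color"]*0])])[:,:,::-1],(800,600)))
E
```

```text
[[0.93, 0.37, -0.0], [0.37, -0.93, 0.0], [0.0, -0.0, -1.0]]
[[-0.001, -0.955, -0.297, 0.076], [1.0, -0.001, -0.001, -0.001], [0.0, -0.297, 0.955, -0.124], [0.0, 0.0, 0.0, 1.0]]
jig mould [(0.6, [104.0, 17.0], 3062), (0.44, [213.0, 292.0], 14136)]
jig spindle []
jig pin_stand [(0.56, [226.0, 66.0], 4060)]
jig pin [(0.74, [239.0, 44.0], 671)]
jig fixed_half [(0.63, [240.0, 273.0], 4428)]
jig jaw [(0.78, [171.0, 275.0], 4693), (0.23, [107.0, 18.0], 3049)]
jig jig [(0.58, [215.0, 292.0], 14163)]
jig upper_hole [(0.72, [170.0, 273.0], 4732)]
jig lower_hole [(0.59, [246.0, 275.0], 4462), (0.57, [174.0, 274.0], 4621)]
4.4917 [0.541 0.05  0.26 ]
stand mould [(0.87, [38.0, 207.0], 8325)]
stand spindle [(0.93, [10.0, 202.0], 849)]
stand pin_stand [(0.66, [180.0, 288.0], 4339), (0.65, [11.0, 201.0], 819)]
stand pin [(0.87, [199.0, 285.0], 664)]
stand fixed_half [(0.79, [212.0, 502.0], 4430)]
stand jaw [(0.7, [100.0, 527.0], 3721)]
stand jig [(0.64, [180.0, 526.0], 11138)]
stand upper_hole [(0.96, [104.0, 534.0], 3722), (0.51, [333.0, 360.0], 2186)]
stand lower_hole [(0.62, [215.0, 506.0], 4375)]
6.2917 [ 0.602 -0.203  0.201]
mould mould [(0.74, [165.0, 287.0], 10124)]
mould spindle [(0.7, [182.0, 289.0], 798)]
mould pin_stand [(0.95, [306.0, 344.0], 3821)]
mould pin [(0.96, [332.0, 357.0], 709)]
mould fixed_half [(0.69, [323.0, 534.0], 1632)]
mould jaw [(0.56, [250.0, 551.0], 646)]
mould jig [(0.51, [163.0, 286.0], 9972)]
mould upper_hole [(0.64, [253.0, 555.0], 651), (0.46, [290.0, 86.0], 7641)]
mould lower_hole [(0.78, [326.0, 538.0], 1608), (0.28, [86.0, 502.0], 4433)]
7.6833 [ 0.47 -0.27  0.2 ]
```

View pics/w_all.png

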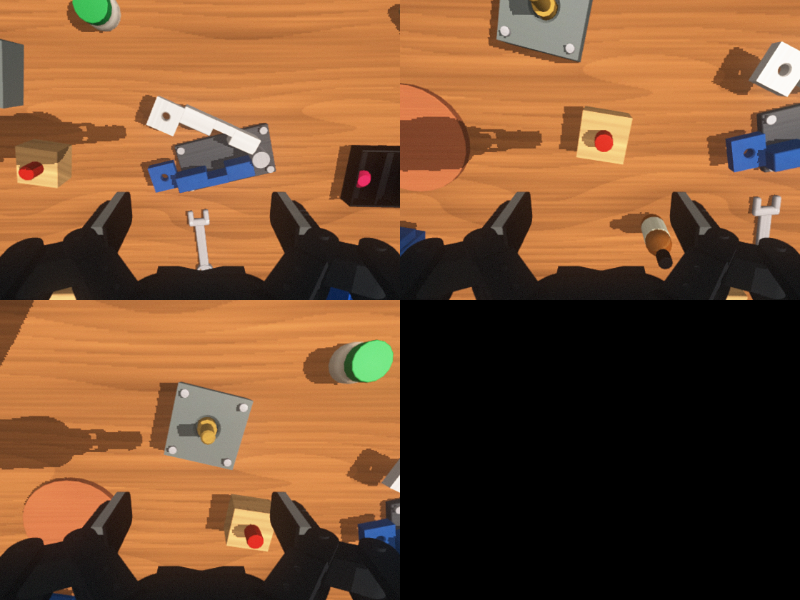

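```bash
cat > fit.py <<'E'
from h import *
from scipy.optimize import minimize
def box(x0,x1,y0,y1,z0,z1): return np.array([[x,y,z] for x in(x0,x1) for y in(y0,y1) for z in(z0,z1)])
def cyl(r,z0,z1,n=32):
    a=np.linspace(0,2*np.pi,n,endpoint=False); return np.array([[r*np.cos(t),r*np.sin(t),z] for t in a for z in(z0,z1)])
mm=1e-3
FIX=[mm*box(0,26,-65,-15,13,44),mm*box(0,26,15,58,13,44),mm*box(13,26,-15,15,13,44),mm*box(-22,22,-106,-64,13,28)]
JAW=[mm*box(-26,0,-135,-85,13,44),mm*box(-26,0,-55,-12,13,44),mm*box(-26,-13,-85,-55,13,44),mm*box(-22,22,-176,-134,29,44)]
SP=[mm*cyl(12,25,30),mm*cyl(8,30,70)]
PIN=[mm*cyl(11,38,62)]
def tf(parts,x,y,yaw,z=0):
    c,s=np.cos(yaw),np.sin(yaw);R=np.array([[c,-s,0],[s,c,0],[0,0,1]]);return [p@R.T+[x,y,z] for p in parts]
def jawtf(x,y,yaw,th):
    h=np.array([x,y])+.07*np.array([-np.sin(yaw),np.cos(yaw)]); return tf(JAW,*h,yaw-th)
S=4
def render(f,parts,st):
    im=np.zeros((420*S,560*S),np.uint8)
    for p in parts:
        q=(project(f,p,st)+.5)*S*16-8
        cv2.fillConvexPoly(im,cv2.convexHull(q.astype(np.int32)),255,shift=4)
    return cv2.resize(im,(560,420),interpolation=cv2.INTER_AREA)/255.
def cost(f,parts,mask,st):
    r=render(f,parts,st);m=mask.astype(float);return np.abs(r-m).sum()/m.sum()
def fit(fun,x0,steps):
    steps=np.array(steps);best=None
    for k in range(2):
        s=np.vstack([np.zeros(len(x0)),np.diag(steps)])+np.asarray(x0)
        r=minimize(fun,x0,method="Nelder-Mead",options=dict(initial_simplex=s,xatol=2e-4,fatol=1e-4,maxiter=300)); x0=r.x; steps=-steps/3
    return r.x,r.fun
E
cat > run1.py <<'E'
from fit import *
import pickle
o=pickle.load(open("w.pkl","rb")); J,T,M=o
mk=lambda e,l:e[3][l][0]["pixels"]
def cj(v,es=(J,)):
    return sum(cost(e[2],tf(FIX,*v[:3]),mk(e,"fixed_half"),e[1])+cost(e[2],jawtf(*v),mk(e,"jaw"),e[1]) for e in es)
v,c=fit(cj,[.585,.06,.25,.65],[.01,.01,.08,.08]); print("jig",np.round(v,4),c)
for e,g,n in ((M,(.475,-.27),"M"),):
    print("spindle",n,fit(lambda p:cost(e[2],tf(SP,*p,0,.015),mk(e,"spindle"),e[1]),g,[.006,.006]))
    print("mould",fit(lambda p:cost(e[2],tf([mm*box(-45,45,-45,45,0,40)],*p),mk(e,"mould"),e[1]),[*g,-.2],[.006,.006,.1]))
for e in (T,M):
    print("pin",fit(lambda p:cost(e[2],tf(PIN,*p,0,.004),mk(e,"pin"),e[1]),(.607,-.204),[.006,.006]))
print("stand",fit(lambda p:cost(T[2],tf([mm*box(-30,30,-30,30,0,42)],*p),mk(T,"pin_stand"),T[1]),[.607,-.204,-.1],[.006,.006,.1]))
E
python3 run1.py
```

```text
jig [0.6017 0.0729 0.2474 0.6772] 0.10886837534069901
spindle M (array([ 0.45377502, -0.26226959]), np.float64(0.06901076219961669))
mould (array([ 0.45541107, -0.26208657, -0.2309115 ]), np.float64(0.09699762164842231))
pin (array([ 0.59855062, -0.19903   ]), np.float64(0.08662296243798724))
pin (array([ 0.59822877, -0.19911929]), np.float64(0.08281202466882379))
stand (array([ 0.59862305, -0.19872625, -0.16388408]), np.float64(0.16262263375043495))
```

```bash
cat > run2.py <<'E'
from fit import *
R=down(np.pi/2); s=(.4538,-.2623)
reach([*s,.16],R); move_l([*s,.072],rate=.1)
grasp(); st=read_state(); print(st["opening"],st["gripper_force"],st["tool_pos"])
move_l([*s,.17],rate=.12); sleep(.2); st=read_state(); print(st["opening"],st["gripper_force"],st["contact_force"],st["time_s"])
f=grab_frame("wrist")
import pickle
J=pickle.load(open("w.pkl","rb"))[0]
im=J[2]["color"].copy(); v=[.6017,.0729,.2474,.6772]
for p in tf(FIX,*v[:3])+jawtf(*v):
    q=project(J[2],p,J[1]); cv2.polylines(im,[cv2.convexHull(q.astype(np.int32))],True,(255,0,255),1)
t=grab_frame("top"); tm=t["color"].copy()
tm=cv2.resize(tm[140:260,190:350],None,fx=3,fy=3)
for p in tf(FIX,*v[:3])+jawtf(*v):
    q=(project(t,p)-[190,140]+.5)*3; cv2.polylines(tm,[cv2.convexHull(q.astype(np.int32))],True,(255,0,255),1)
a=cv2.resize(im[120:290,190:400],(630,510)); 
c=np.zeros((600,800,3),np.uint8); c[:300,:400]=cv2.resize(a,(400,300)); c[:300,400:]=cv2.resize(tm,(400,300)); c[300:,:400]=cv2.resize(f["color"],(400,300))
cv2.imwrite("pics/ov1.png",c[:,:,::-1])
E
python3 run2.py
```

```text
0.014434794968170725 58.42260539531708 [ 0.45392903 -0.26240181  0.07223596]
0.014487430049360464 58.457093238830566 [ 0.82843923  0.09373968 -1.40297605] 10.825
```

View pics/ov1.png

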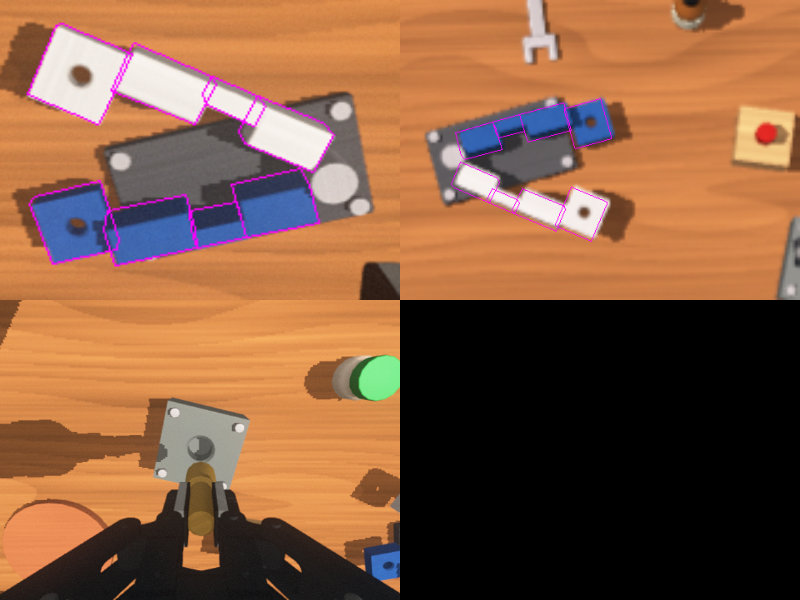

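```bash
cat >> h.py <<'E'
JX,JY,JW=.6017,.0729,.2474
def jp(x,y,z):
    c,s=np.cos(JW),np.sin(JW); return np.array([JX+c*x-s*y,JY+s*x+c*y,z])
JR=lambda a: down(JW+a)   # tool y at angle a from jig x
E
cat > run3.py <<'E'
from fit import *
import pickle
R=JR(np.pi/2)
p=jp(-.005,0,.17)
move_l(p,rate=.2,orientation=R)
move_l(jp(-.005,0,.08),rate=.12)
print(move_l(jp(-.005,0,.066),rate=.02,until_force=4),read_state()["tool_pos"],read_state()["contact_force"])
open_gripper(); sleep(.3)
move_l(jp(-.005,0,.17),rate=.12); st=read_state(); print(st["time_s"])
st,f=look(jp(-.01,-.02,.03),.22,np.pi/2)
m={l:cut_out(f,l) for l in ("spindle","fixed_half","jaw")}
for l in m: print(l,[(round(float(d["p"]),2),int(d["pixels"].sum())) for d in m[l][:2]])
pickle.dump((st,f,m),open("p.pkl","wb"))
cv2.imwrite("pics/placed.png",cv2.resize(f["color"],(800,600))[:,:,::-1])
print(fit(lambda q:cost(f,tf([mm*cyl(12,0,30),mm*cyl(8,30,70)],*q,0,.012),m["spindle"][0]["pixels"],st),jp(-.005,0,0)[:2],[.006,.006]),jp(-.005,0,0))
E
python3 run3.py
```

```text
True [0.59694576 0.07165804 0.06924254] [-0.28349781 -0.71048489  4.20567528]
16.3333
spindle [(0.98, 784), (0.33, 534)]
fixed_half [(0.62, 5320), (0.18, 6040)]
jaw [(0.83, 6265)]
(array([0.59766399, 0.07266947]), np.float64(0.14073629451780711)) [0.59685224 0.07167558 0.        ]
```

View pics/placed.png

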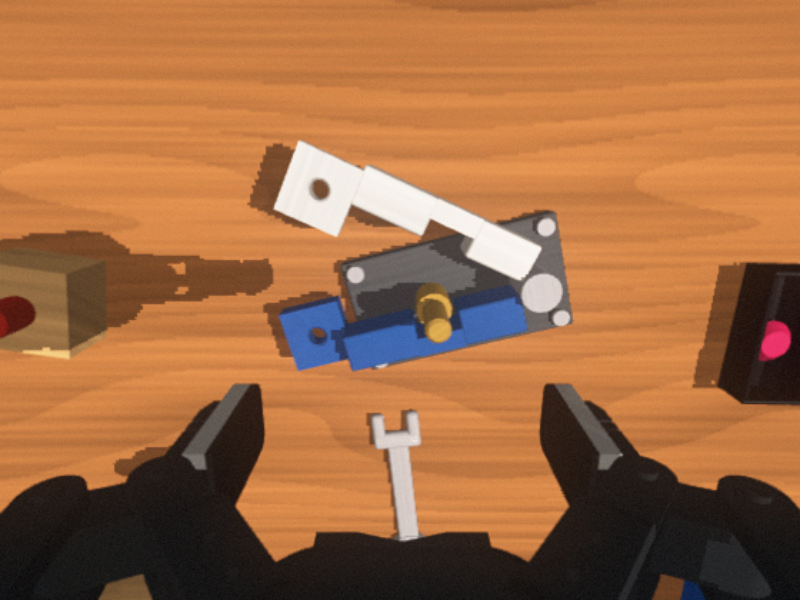

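```bash
cat > run4.py <<'E'
from fit import *
import pickle
def jawp(x,y,z,th):
    c,s=np.cos(th),np.sin(th); return jp(c*x+s*y,-s*x+c*y+.07,z)
Z=.047; th0=.677
R=JR(np.pi/2-th0)
reach(jawp(-.06,-.115,.16,th0),R); grasp()
move_l(jawp(-.06,-.115,Z,th0),rate=.12)
for th in (.677,.55,.42,.29,.17,.07):
    hit=move_l(jawp(-.037,-.115,Z,th),rate=.06,orientation=JR(np.pi/2-th),until_force=20)
    if hit: print("hit",th,read_state()["contact_force"]); break
if not hit:
    print(move_l(jawp(-.035,-.115,Z,-.03),rate=.03,orientation=JR(np.pi/2),until_force=10))
st=read_state(); print(st["tool_pos"],jawp(-.037,-.115,Z,0),st["contact_force"])
move_l(jawp(-.075,-.115,Z,0),rate=.1)
move_l(jawp(-.075,-.115,.17,0),rate=.15); open_gripper()
st,f=look(jp(-.0,-.06,.03),.2,np.pi/2)
m={l:cut_out(f,l) for l in ("spindle","fixed_half","jaw")}
pickle.dump((st,f,m),open("c.pkl","wb")); print(st["time_s"])
print("jaw",fit(lambda q:cost(f,jawtf(JX,JY,JW,q[0]),m["jaw"][0]["pixels"],st),[.02],[.03]))
print("jawfree",fit(lambda q:cost(f,tf([p+[0,.07,0] for p in JAW],*q),m["jaw"][0]["pixels"],st),[JX,JY,JW],[.003,.003,.03]))
cv2.imwrite("pics/closed.png",cv2.resize(f["color"],(800,600))[:,:,::-1])
E
python3 run4.py
```

```text
True
[0.57678608 0.02056929 0.04593149] [0.57684634 0.02020944 0.047     ] [-0.58272809  0.04930182  1.06985466]
25.3083
jaw (array([-0.00296875]), np.float64(0.05721938112655868))
jawfree (array([0.60184398, 0.07294267, 0.25150167]), np.float64(0.05729476296124973))
```

View pics/closed.png

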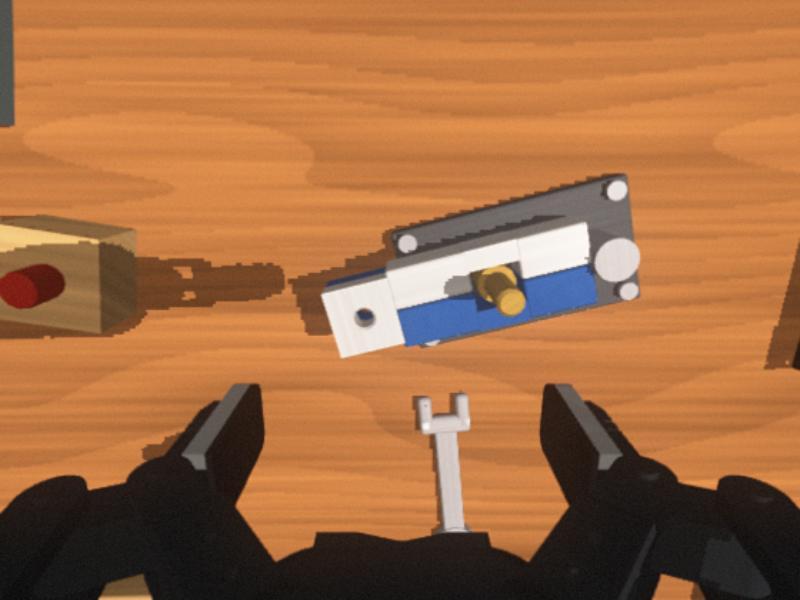

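```bash
cat > run5.py <<'E'
from fit import *
import pickle
st,f,m=pickle.load(open("c.pkl","rb"))
# hole mouth: dark blob inside the jaw lug's top
h0=jp(0,-.085,.044)
lug=render(f,[np.array([h0+[dx,dy,0] for dx in(-.011,.011) for dy in(-.011,.011)])],st)>.5
g=cv2.cvtColor(f["color"],cv2.COLOR_RGB2GRAY); t=np.median(g[lug])
dark=((g<150)&lug).astype(np.uint8); n,l,s,c=cv2.connectedComponentsWithStats(dark); k=1+np.argmax(s[1:,4])
print("hole",toplane(f,[c[k]],.044,st)[0],h0,"px",c[k],s[k],"expected area",render(f,[mm*cyl(6.25,0,0.001)+[h0[0],h0[1],.043]],st).sum(),t)
q0=read_state()["joint_positions"]
for a in (0,np.pi):
    R=JR(a); print(a,[None if (j:=inverse_kinematics(p,R)) is None else np.round(j,2).tolist() for p in ([.5984,-.1991,.064],[*h0[:2],.066],jp(0,-.03,.045))])
E
python3 run5.py
```

```text
hole [ 0.62174476 -0.00834518  0.044     ] [ 0.62251514 -0.00951195  0.044     ] px [255.15503876 221.89147287] [249 216  13  13 129] expected area 149.39999999999998 231.0
0 [[-0.43, 0.36, 0.08, 1.3, 0.0, 0.9], [-0.12, 0.34, 0.06, 1.3, 0.0, 1.2], [-0.04, 0.32, -0.0, 1.25, 0.0, 1.29]]
3.141592653589793 [[-0.43, 0.36, 0.08, 1.3, 0.0, -2.25], [-0.12, 0.34, 0.06, 1.3, 0.0, -1.94], [-0.04, 0.32, -0.0, 1.25, 0.0, -1.86]]
```

```bash
cat > run6.py <<'E'
from fit import *
R=JR(0); P=(.5984,-.1991); H=np.array([.6221,-.0090])
reach([*P,.15],R); move_l([*P,.0645],rate=.1); grasp()
st=read_state(); print(st["opening"],st["gripper_force"],st["tool_pos"])
move_l([*P,.14],rate=.12)
move_l([*H,.14],rate=.2); move_l([*H,.115],rate=.1); sleep(.2)
print(read_state()["contact_force"])
hit=move_l([*H,.068],rate=.025,until_force=5)
st=read_state(); print(hit,st["tool_pos"],st["contact_force"],st["moment"],st["opening"],st["time_s"])
f=grab_frame("scene"); c=f["color"][170:290,200:360]
cv2.imwrite("pics/ins.png",cv2.resize(c,None,fx=5,fy=5)[:,:,::-1])
E
python3 run6.py
```

```text
0.020105952981443558 58.81859242916107 [ 0.59872473 -0.19925334  0.06502468]
[-0.48217907  0.07695032 -1.65655159]
False [ 0.62223551 -0.00902984  0.06820229] [ 0.62354014 -1.41003318 -0.90242939] [ 0.07872623 -0.02449959 -0.04803245] 0.01980855291446565 32.5917
```

```bash
cat > run7.py <<'E'
from fit import *
R=JR(0); H=np.array([.6221,-.0090])
open_gripper(); move_l([*H,.13],rate=.12); grasp()
move_l([*H,.098],rate=.1)
hit=move_l([*H,.082],rate=.03,until_force=8); print("push",hit,read_state()["tool_pos"][2])
move_l([*H,.14],rate=.15); open_gripper()
move_l(jp(0,-.03,.14),rate=.15,orientation=R)
print("down",move_l(jp(0,-.03,.045),rate=.08,until_force=8)); 
grasp(); sleep(.5)
st=read_state(); print(st["tool_pos"],st["opening"],st["gripper_force"],st["contact_force"],st["time_s"])
f=grab_frame("scene"); c=f["color"][140:300,200:410]
a=cv2.resize(c,(600,457)); cv2.imwrite("pics/fin.png",a[:,:,::-1])
t=grab_frame("top"); 
E
python3 run7.py
```

```text
push True 0.08668792540356288
down False
[0.60966206 0.04385505 0.0460011 ] 0.05008815866207149 70.65707802772522 [-0.01947     0.42639218  6.06863409] 39.7083
```

View pics/fin.png

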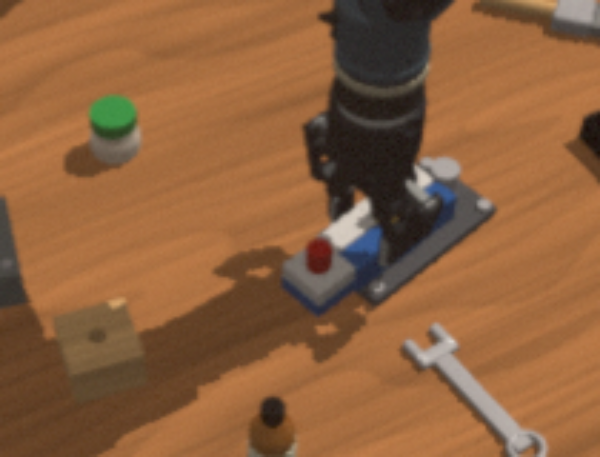

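The picture shows the pin head on the jaw lug at (318,255) and a finger on each side of the closed jig, with 70 N of grip at a 50 mm opening. The push on the pin stopped at the height expected for a seated head.

```bash
python3 -c "
from station import *
print(finish_job())"
```

```text
the job is handed in; nothing more can be done
None
```

The job is handed in, about 40 s into the 72 s, though no verdict came back: the spindle stands in the chamber, the jaw is shut, the pin is seated, and the gripper is holding the two halves together at about 70 N.

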